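# Move the microscope camera sled to its working socket and pin it

### The job

Pull the ball-lock pin up out of the rail, slide the camera sled along to its working socket, and push the pin fully home there through sled and rail until it clicks, then let go. Feel for the socket and never force the pin: 50 N against rail or sled is too much. Leave the screwdriver, lens and jar where they are.

Things in the scene. Friction and masses are not known exactly. Their poses are not given: they have to be found in the camera images.
- rail: Fixed aluminium guide rail on a dark steel base 315 mm long (its y), 100 mm wide (its x); the base reaches from y = -140 to +175 mm. Origin on the table under the parked socket; z up. Two guides 46 mm high flank a channel whose flat floor, on which the pin's tip can slide, is 32 mm above the table and has two vertical sockets, parked (y = 0) and working (towards +y).
- parked_socket (a point): Mouth of the parked socket in the channel floor: a round hole 16 mm wide, 1 mm chamfer. In each socket two opposed spring balls resist the pin from about 9 mm above home (3 to 8 N to push past) and snap into its groove over the last 4 mm, drawing it down; pulling it out again takes 6 to 12 N.
- working_zone (a point): Middle of the zone of the channel floor that holds the working socket, 92 mm along the rail's +y from the parked one. The socket (a hole like the parked one, at rail x = 0) lies anywhere from 20 mm before to 20 mm after this point, since its strip is clamped by hand: its place is not measured and must be felt with the pin's tip. The floor is solid elsewhere.
- sled (a joint): Travel of the camera sled along the rail's +y (m): 0 parked, limits -0.012 and 0.124; there is no stop at the working socket. It moves stiffly, against about 2 N, and stays where left.
- sled_hole (a point): Centre of the pin hole (vertical, 16 mm wide, 2 mm chamfer) in the sled's top face, 58 mm above the table; axes as the rail's. The sled is a white block 66 mm wide, 34 to 58 mm above the table, reaching 30 mm to the +y side of the hole and 120 mm to its -y side. It follows when the pin in its hole is carried along.
- camera (a point): Centre of the top of the black camera fixed on the sled, 104 mm above the table; the camera is 56 mm (x) by 58 mm (y), 46 mm high, its near side 59 mm from the pin hole.
- pin: Loose ball-lock pin, 80 to 160 g; origin at its tip, z towards the handle. Steel shank 14 mm thick, 50 mm long, with a 3 mm tip cone (11 mm wide at the end); above it a flange 26 mm wide, 6 mm thick. Home: flange on the sled's top, tip 24 mm below the channel floor. It starts home in the parked socket. Lifted over 24 mm it is out of the rail, under 45 mm still in the sled.
- pin_handle (a point): Centre of the pin's black plastic T-handle, 78 mm above the tip, 28 mm above the sled's top when home; 16 mm thick (its x), 46 mm long (its y), 26 mm high, on a 12 mm stem. It starts turned up to 0.5 rad either way from the rail's y and may turn freely.
- driver: Bystander: screwdriver with black handle lying on the table beyond the rail; origin on its underside.
- lens: Bystander: objective lens in a blue ring, 48 mm wide, 30 mm high; origin at its underside.
- jar: Bystander: small jar, 44 mm wide, 55 mm high; origin at its underside.
Mind the look-alikes: they are no part of the job. Several things have the shape of the pin; the one meant has the colours described above.

How it is judged (in metres and radians):
On the way, in this order (a step that is already met when the one before it is completed fails the run):
1. the pin is pulled up at least 23 mm, out of the rail (z of pin_handle in the frame of sled_hole above 0.051 m), for 0.1 s.
2. the sled is slid more than 60 mm towards the working socket (value of joint sled above 0.06 m), for 0.1 s.
At the end, for the whole second after the job is handed in: The sled is more than 70 mm from its parked place and the pin is upright through the sled and the working socket (within 6 mm and 0.1 rad of the hole's axis), its flange within 2 mm of the sled's top face, at rest and released (value of joint sled above 0.07 m and z of pin_handle in the frame of sled_hole below 0.03 m and horizontal distance between pin_handle and sled_hole below 0.006 m and angle between the z axis of pin and the z axis of sled_hole, either way round below 0.1 rad and linear speed of pin below 0.01 m/s); the robot touches nothing.
It fails at once if the pin is pressed against the rail or sled with more than 50 N (contact force between pin and rail above 50 N).
It fails at once if the screwdriver is moved more than 20 mm (distance of driver from where it was at the start of the episode above 0.02 m).
It fails at once if the lens is moved more than 20 mm (distance of lens from where it was at the start of the episode above 0.02 m).
It fails at once if the jar is moved more than 20 mm (distance of jar from where it was at the start of the episode above 0.02 m).
It also fails if it takes over 64 s, if anything falls off the work surface, if the arm or the gripper's body presses on something with over 40 N, if the wrist force passes 120 N, or if a joint passes its speed limit or range.

### The arm

A 7-joint arm with a two-finger parallel gripper is mounted at the origin on the work surface. World frame = base frame: x ahead of the robot, y to its left, z up, the work surface at z = 0. Lengths are in m, angles in degrees, forces in N, time in s.
With the tool pointing down it reaches from about 0.425 to 0.875 m from the base axis. Payload 4.7 kg.
Tool frame: the origin (TCP) lies at the very end of the fingers, on their centre line; the grasp point (between the pads) lies 19 mm behind it; z points along the fingers, y is the line along which they close (so a half turn about z gives the same grasp; the last joint's range is limited). The gripper opens to 87 mm and grips with 3 to 60 N. Pads are 19 mm wide; open, the fingers measure 117 mm over their backs; the gripper's body (75 mm by 190 mm) begins 51 mm behind the grasp point.
Start: joints at [75.292, 18.392, -4.016, 83.108, 1.295, 78.541, -3.26], TCP at [0.174, -0.626, 0.223] pointing down, gripper open.
Joint ranges: [-163.93, 163.93], [-17.29, 119.83], [-79.2, 71.16], [3.27, 140.29], [-89.18, 269.18], [5.43, 117.66], [-154.24, 154.24]. Speed limits (degrees/s): [147.25, 147.25, 180, 180, 180, 180, 180].

### API

Orientations are given as [roll, pitch, yaw] about the fixed x, y, z axes, in that order (R = Rz(yaw) Ry(pitch) Rx(roll)).
In Python, from cell import get_obs, read_camera, sign_off, silhouettes gives the robot as it stands.
- The arm moves only by the tool play_rows, never from a script. Its argument "steps" is a list that holds one entry, the list of rows, each a list of 7 numbers: the shift along the tool's x, y, z in m, then the turn, a rotation vector about the tool's x, y, z in rad, then the finger opening in m, from 0 to 0.087. A call has 1 to 12 rows; each row shifts and turns the commanded pose from where the row before left it, along the tool's axes as they then stand; what a row does not reach is not made up. A row lasts 1/10 s, in which the tool goes at most 50 mm and 8.59 degrees, less where a joint would pass 70% of its speed; a pose out of reach is approached as far as the arm can. A call is refused whole if a number of a shift passes 0.05 or a number of a turn 0.15, either way. A call with a gripper value outside its range is refused whole. The fingers move at their own pace and stop on an object; "force" is the grip in N (left out, the last holds). Time passes only in rows, so rows that do not move let the fingers close. It gives the time, the measured TCP pose, the force, the opening and the grip force at its end, in the units of the state.
- get_obs(): the state, without advancing time (a new reading comes with each control period).
- read_camera(name): name is "scene" or "top" or "wrist"; returns a dict with "frame" (480x640x3 uint8, red, green, blue), "intrinsics" (3x3 intrinsics, pixels), "view" (4x4, takes a point from world to camera coordinates). Camera axes: x right, y up, looking along -z (the intrinsics and any distortion apply to the point x, -y, -z); pixel columns grow to the right and rows downward; lengths in m; the calibration is good to about 2 mm. A picture is of the moment at which its call begins. There is no depth.
- sign_off(): hands the job in; it is judged then, once.
Trained networks look in the newest picture that a camera, given by its name, has taken for a name from the list of things; names that differ only in an ending like _2 or _b are one class to them, and where a whole thing is asked for, a point or a joint stands for the part that bears it (a point fixed in the world has none). Each returns a list of dicts, best first, with "p" (0 to 1); they miss things now and then, are a little off and sometimes report something else, mostly with a low value. They report only what shows in the picture. A call takes as long as a camera call. They do not tell look-alikes from the thing itself.
- silhouettes(camera, name): "pixels" (480x640 bool, what is visible of it) and "extent" ([left, top, right, bottom] in pixels, round what is visible of it).
The state is a dict: "time_s": time; "qpos": joint angles; "joint_velocities": joint speeds; "effort": joint torques, N m; "tool_pos": TCP position; "tool_rot": TCP orientation; "force": force on the tool from outside, world axes, zero at the start; "wrist_torque": the same for the moment, N m; "grip_width": finger opening in m; "grasp_force": force on a finger pad.
Only numpy, scipy, OpenCV 4.12 (cv2) and the standard library are available. Lean on these libraries where they do the work, as an engineer would, in place of code of your own. Each camera call takes 0.05 s, during which the arm holds its last target. There are 200 camera calls.

## Working session

There is one attempt and no reset: what is moved stays moved. The work goes in short steps, Python scripts to look and compute and a tool call to move; the robot and the scene stay as the last step left them, time stands still between calls to the robot, and variables do not carry over. Pictures are saved under pics/ and viewed, at most 10 in all, crops included, and the job is handed in when it is done.

Besides the shell and the picture viewer there is one more tool, called after "Emit:" as name(argument=value, ...), one argument or row to a line, values as JSON. play_rows: Moves the arm, as the interface text tells. Its arguments: {"type":"object","properties":{"steps":{"type":"array","items":{"type":"array","items":{"type":"array","items":{"type":"number"}}}},"force":{"type":"number"}},"required":["steps"]}

```bash
mkdir -p pics; ls
cat > h.py <<'E'
import numpy as np, cv2
from cell import *
def cam(n):
    c=read_camera(n); return c['frame'],np.array(c['intrinsics']),np.array(c['view'])
def ray(K,V,u,v):
    d=np.linalg.inv(K)@[u,v,1]; d=np.array([d[0],-d[1],-d[2]])
    R=V[:3,:3]; return -R.T@V[:3,3], R.T@d
def at(K,V,u,v,z):
    o,d=ray(K,V,u,v); return o+d*(z-o[2])/d[2]
def proj(K,V,p):
    q=V[:3,:3]@np.array(p)+V[:3,3]; q=K@[q[0],-q[1],-q[2]]; return q[:2]/q[2]
E
python3 - <<'E'
from h import *
print(get_obs())
ims=[]
for n in ['scene','top']:
    f,K,V=cam(n); print(n,K.round(1).tolist(),V.round(3).tolist())
    cv2.imwrite(f'pics/{n}0.png',f[:,:,::-1])
    for t in ['pin','pin_handle','sled','camera','rail','driver','lens','jar']:
        for r in silhouettes(n,t):
            if r['p']>.2:
                m=cv2.moments(r['pixels'].astype('uint8'),True); print(n,t,round(r['p'],2),np.round(r['extent']),round(m['m10']/m['m00'],1),round(m['m01']/m['m00'],1))
E
```

```text
pics
{'time_s': 0.0, 'qpos': array([75.29223619, 18.43822902, -4.01571655, 83.17519711,  1.2956843 ,
       78.54056769, -3.26084617]), 'joint_velocities': array([ 0.03532537, -0.02625148,  0.06160654,  0.01094845,  0.06733709,
        0.0851794 ,  0.0470289 ]), 'effort': array([ 1.49911205e-05, -4.91287529e+01, -4.03597103e-01, -3.12532425e+01,
       -6.38019713e-02,  4.37625451e-02,  1.61838766e-04]), 'tool_pos': array([ 0.17367589, -0.62579188,  0.22146837]), 'tool_rot': array([-1.79891289e+02,  6.39038842e-03,  1.55169920e+01]), 'force': array([-0.50490012,  0.32726703, -0.50494956]), 'wrist_torque': array([-0.00152987, -0.03371417, -0.05260798]), 'grasp_force': 0.0, 'grip_width': 0.08703186245513295}
scene [[473.4, 0.0, 322.2], [0.0, 473.4, 237.5], [0.0, 0.0, 1.0]] [[0.839, 0.543, -0.014, -0.444], [-0.447, 0.705, 0.55, 0.223], [0.309, -0.456, 0.835, -1.026], [0.0, 0.0, 0.0, 1.0]]
scene pin 0.93 [190. 196. 217. 235.] 203.0 214.1
scene pin 0.87 [159. 237. 192. 274.] 178.1 254.4
scene pin 0.71 [236. 161. 259. 200.] 246.8 175.7
scene pin 0.61 [256. 262. 286. 285.] 271.3 271.1
scene
[... 745 characters left out ...]
264.3
top pin 0.73 [397. 336. 412. 360.] 402.4 346.4
top pin 0.67 [289. 343. 313. 361.] 301.6 348.7
top pin 0.66 [347. 346. 371. 361.] 359.0 355.9
top pin_handle 0.82 [346. 348. 372. 362.] 358.9 355.8
top pin_handle 0.61 [393. 334. 411. 357.] 402.4 345.8
top pin_handle 0.56 [364. 257. 388. 274.] 378.0 265.1
top pin_handle 0.53 [288. 221. 448. 304.] 366.2 263.4
top sled 0.97 [358. 245. 440. 298.] 402.1 272.4
top camera 0.7 [357. 246. 444. 302.] 402.4 272.8
top rail 0.71 [289. 220. 450. 311.] 366.4 263.3
top rail 0.22 [369. 256. 389. 275.] 377.3 264.7
top driver 0.93 [355. 196. 443. 234.] 409.2 215.8
top lens 0.64 [466. 220. 486. 248.] 476.0 233.1
top jar 0.65 [305. 174. 328. 197.] 315.8 183.8
```

Run:
```python
import cv2
t=cv2.imread('pics/top0.png')[160:380,270:500]; s=cv2.imread('pics/scene0.png')[150:450,140:430]
cv2.imwrite('pics/tc.png',cv2.resize(t,None,fx=2.7,fy=2.7,interpolation=3))
cv2.imwrite('pics/sc.png',cv2.resize(s,None,fx=2,fy=2,interpolation=3))
```

```text
(no output)
```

View pics/tc.png

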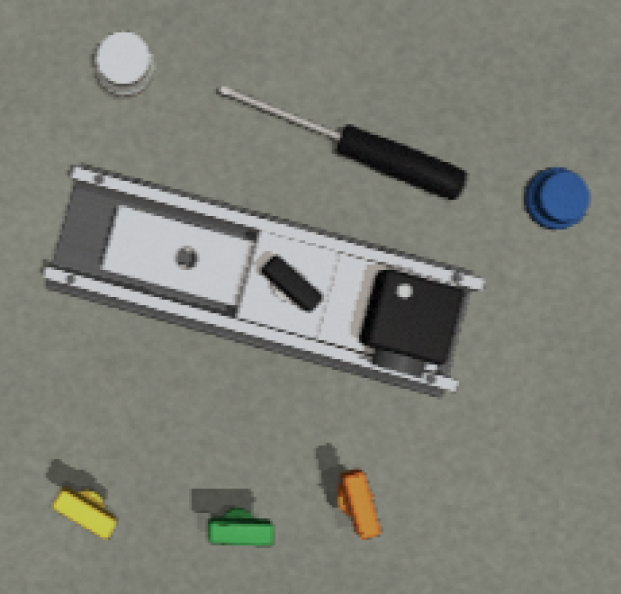

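View pics/sc.png

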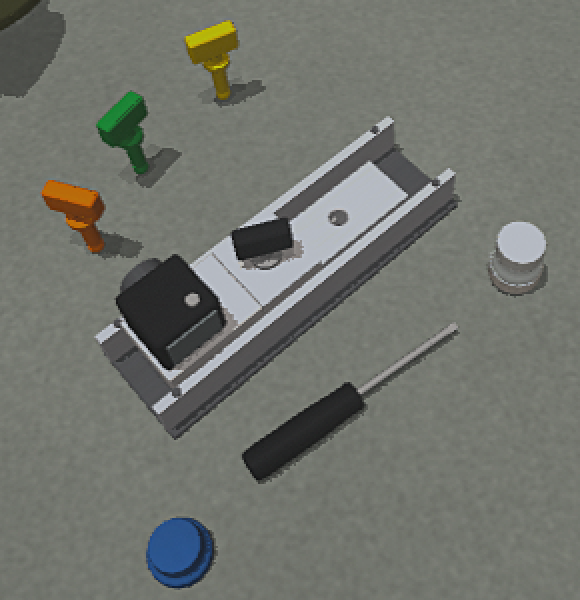

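The pin meant is the black-handled one in the sled, at top (378,265) / scene (271,271). The yellow (301,348), green (359,356) and orange (402,346) ones stand loose on the table and are look-alikes. A dark hole shows in the strip at top (339,255) / scene (309,258). It is a candidate for the working socket, and I'll confirm it by feel.

Run:
```python
from h import *
ims={n:cam(n) for n in ['scene','top']}
def tri(a,b):
    (o1,d1),(o2,d2)=ray(*ims['scene'][1:],*a),ray(*ims['top'][1:],*b)
    A=np.c_[d1,-d2]; s=np.linalg.lstsq(A,o2-o1,rcond=None)[0]
    p,q=o1+s[0]*d1,o2+s[1]*d2; return ((p+q)/2).round(4),np.linalg.norm(p-q).round(4)
T=lambda x,y:(270+x/2.7,160+y/2.7); S=lambda x,y:(140+x/2,150+y/2)
print('handle',tri((271.4,271.1),(378,264.8)))
print('hole',tri(S(338,217),T(186,257)))
KV=ims['top'][1:]; KS=ims['scene'][1:]
print('hole@32 top',at(*KV,*T(186,257.5),.032),'scene',at(*KS,*S(338,217),.032))
sc=[T(98,179),T(458,277),T(70,279),T(431,378)]
P=[at(*KV,*p,.046) for p in sc]; print(np.round(P,4))
for a,b in((0,1),(2,3)):
    d=P[a]-P[b]; print(np.degrees(np.arctan2(d[1],d[0])),np.linalg.norm(d))
print('scene screws',np.round([at(*KS,*S(*p),.046) for p in[(435,182),(177,391),(375,129),(118,323)]],4))
# handle top face outline in top view
for n in ims:
    f=ims[n][0]; g=f.max(2); r=[x for x in silhouettes(n,'pin_handle')]
    K,V=ims[n][1:]
    c=(378,265) if n=='top' else (271.5,271)
    m=np.zeros(g.shape,'uint8'); m[int(c[1])-16:int(c[1])+16,int(c[0])-18:int(c[0])+18]=1
    m&=(g<60).astype('uint8'); k,l,st,ce=cv2.connectedComponentsWithStats(m); i=1+np.argmax(st[1:,4])
    cc=cv2.findContours((l==i).astype('uint8'),0,2)[0][0]; R=cv2.minAreaRect(cc); B=cv2.boxPoints(R)
    print(n,st[i],ce[i],R); print(np.round([at(K,V,*b,.099) for b in B],4), at(K,V,*ce[i],.097 if n=='top' else .086))
f=ims['top'][0]; print(f[245:268,325:352].mean(2).astype(int))
```

```text
handle (array([ 0.5161, -0.1257,  0.079 ]), np.float64(0.0003))
hole (array([ 0.5352, -0.0511,  0.0293]), np.float64(0.0006))
hole@32 top [ 0.53496278 -0.05088175  0.032     ] scene [ 0.53597812 -0.0525676   0.032     ]
[[ 0.5916  0.0157  0.046 ]
 [ 0.5236 -0.2516  0.046 ]
 [ 0.517   0.0349  0.046 ]
 [ 0.4491 -0.232   0.046 ]]
75.73469960811501 0.275841677190405
75.71721915261494 0.2753917962711809
scene screws [[ 0.5919  0.0144  0.046 ]
 [ 0.5235 -0.2507  0.046 ]
 [ 0.5182  0.0343  0.046 ]
 [ 0.4491 -0.2324  0.046 ]]
scene [256 259  30  21 443] [270.79232506 269.10609481] ((270.9411926269531, 269.2647399902344), (15.522278785705566, 28.861740112304688), 75.96376037597656)
[[ 0.4971 -0.139   0.099 ]
 [ 0.5262 -0.1057  0.099 ]
 [ 0.5465 -0.1243  0.099 ]
 [ 0.5178 -0.1567  0.099 ]] [ 0.51605107 -0.1262438   0.086     ]
top [367 255  22  20 200] [377.49 264.74] ((377.5633239746094, 264.8302917480469), (23.476280212402344, 8.542943000793457), 42.273685455322266)
[[ 0.5243 -0.1008  0.099 ]
 [ 0.5365 -0.1116  0.099 ]
 [ 0.5072 -0.1448  0.099 ]
 [ 0.495  -0.1341  0.099 ]] [ 0.5159536  -0.12
[... 1919 characters left out ...]
 201 201 201 199 198]
 [199 200 198 200 200 201 200 199 199 201 200 200 199 199 199 201 200 199
  201 200 201 200 201 200 199 200 200]
 [199 200 200 199 200 199 202 199 199 200 201 201 201 197 199 199 199 199
  199 198 201 200 201 201 198 200 200]
 [168 180 201 200 199 199 200 200 201 201 200 199 200 199 200 198 200 199
  200 200 200 200 201 200 202 200 199]
 [ 76  87 107 131 178 200 200 200 200 199 199 203 200 199 199 200 200 199
  200 201 200 200 199 200 200 200 201]
 [ 89  90  85  74  78  87 118 150 180 200 201 199 200 199 201 200 199 201
  198 200 199 199 200 201 199 200 199]
 [ 71  92  90  91  90  84  77  76  73  87 133 169 181 198 201 201 200 200
  200 200 201 201 199 200 198 199 199]]
```

Emit:
play_rows(
  steps=[
    [[0, 0, 0, 0, 0, -0.145, 0.06], [0, 0, 0, 0, 0, -0.145, 0.06], [0, 0, 0, 0, 0, -0.145, 0.06], [0, 0, 0, 0, 0, -0.145, 0.06], [0.04, -0.005, 0, 0, 0, 0, 0.06], [0.04, -0.005, 0, 0, 0, 0, 0.06], [0.04, -0.005, 0, 0, 0, 0, 0.06], [0.04, -0.005, 0, 0, 0, 0, 0.06], [0.04, -0.005, 0, 0, 0, 0, 0.06], [0.04, -0.005, 0, 0, 0, 0, 0.06], [0.04, -0.005, 0, 0, 0, 0, 0.06], [0.04, -0.005, 0, 0, 0, 0, 0.06]],
  ],
  force=40,
)

```text
time_s: 2.3
tool_pos: [0.3555, -0.358, 0.2228]
tool_rot: [180.0, 0.0, 48.7]
force: [0.3, -1.0, -0.8]
grip_width: 0.0598
grasp_force: 0.0
```

Emit:
play_rows(
  steps=[
    [[0.04, -0.0047, 0, 0, 0, 0, 0.06], [0.04, -0.0047, 0, 0, 0, 0, 0.06], [0.04, -0.0047, 0, 0, 0, 0, 0.06], [0.04, -0.0047, 0, 0, 0, 0, 0.06], [0.04, -0.0047, 0, 0, 0, 0, 0.06], [0.04, -0.0047, 0, 0, 0, 0, 0.06], [0.04, -0.0047, 0, 0, 0, 0, 0.06], [0, 0, 0.03, 0, 0, 0, 0.06], [0, 0, 0.03, 0, 0, 0, 0.06], [0, 0, 0, 0, 0, 0, 0.06], [0, 0, 0, 0, 0, 0, 0.06]],
  ],
)

```text
time_s: 3.4
tool_pos: [0.5146, -0.1273, 0.1629]
tool_rot: [-180.0, 0.0, 48.7]
force: [0.3, -1.2, 1.4]
grip_width: 0.0599
grasp_force: 0.0
```

Run:
```python
from h import *
print(get_obs()['tool_pos'],get_obs()['tool_rot'])
f,K,V=cam('wrist'); f=f[:,:,::-1].copy()
for p in [(.516,-.1255,.099),(.516,-.1255,.086)]:
    q=proj(K,V,p); print(q); cv2.drawMarker(f,(int(q[0]),int(q[1])),(0,0,255),0,12,1)
u=np.array([.2466,.9691,0]);print(proj(K,V,np.array([.516,-.1255,.032])+.0763*u))
cv2.imwrite('pics/w1.png',f)
```

```text
[ 0.51457283 -0.12733675  0.16287813] [-1.79971093e+02  6.71673980e-03  4.87278708e+01]
[315.49062535 246.42754051]
[315.51557328 240.79698195]
[269.53456134 133.99786134]
```

View pics/w1.png

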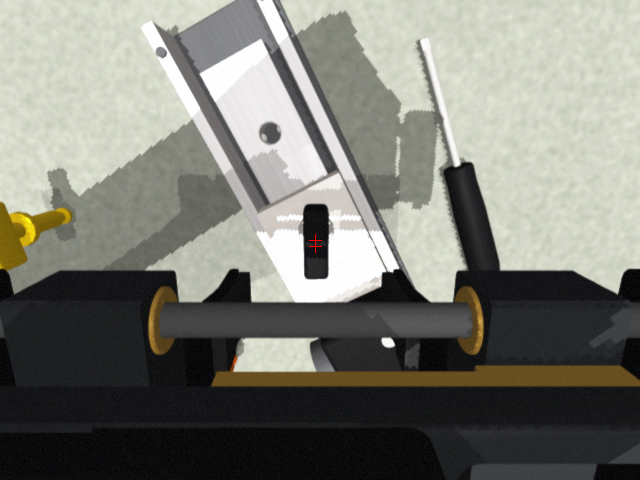

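The wrist view shows the black handle at (316,241), aligned with the fingers, and my marker lies on it. The hole appears at (270,132), against a predicted (269.5,134). I'm going down to grasp.

Emit:
play_rows(
  steps=[
    [[0.0023, 0, 0.02, 0, 0, 0, 0.06], [0, 0, 0.025, 0, 0, 0, 0.06], [0, 0, 0.025, 0, 0, 0, 0.06], [0, 0, 0.015, 0, 0, 0, 0.06], [0, 0, 0.008, 0, 0, 0, 0.06], [0, 0, 0, 0, 0, 0, 0.06], [0, 0, 0, 0, 0, 0, 0.01], [0, 0, 0, 0, 0, 0, 0.01], [0, 0, 0, 0, 0, 0, 0.01], [0, 0, 0, 0, 0, 0, 0.01], [0, 0, 0, 0, 0, 0, 0.01], [0, 0, 0, 0, 0, 0, 0.01]],
  ],
  force=40,
)

```text
time_s: 4.65
tool_pos: [0.5162, -0.1255, 0.0696]
tool_rot: [180.0, 0.0, 48.7]
force: [-0.0, 0.8, 0.1]
grip_width: 0.0198
grasp_force: 0.0
```

Emit:
play_rows(
  steps=[
    [[0, 0, 0, 0, 0, 0, 0.005], [0, 0, 0, 0, 0, 0, 0.005], [0, 0, 0, 0, 0, 0, 0.005], [0, 0, 0, 0, 0, 0, 0.005]],
  ],
)

```text
time_s: 5.05
tool_pos: [0.5162, -0.1255, 0.0696]
tool_rot: [180.0, 0.0, 48.7]
force: [-0.4, 0.0, 0.1]
grip_width: 0.0154
grasp_force: 40.0
```

Gripped with no side load. Now the lift, about 29 mm.

Emit:
play_rows(
  steps=[
    [[0, 0, -0.002, 0, 0, 0, 0.005], [0, 0, -0.002, 0, 0, 0, 0.005], [0, 0, -0.003, 0, 0, 0, 0.005], [0, 0, -0.003, 0, 0, 0, 0.005], [0, 0, -0.004, 0, 0, 0, 0.005], [0, 0, -0.005, 0, 0, 0, 0.005], [0, 0, -0.005, 0, 0, 0, 0.005], [0, 0, -0.005, 0, 0, 0, 0.005], [0, 0, 0, 0, 0, 0, 0.005], [0, 0, 0, 0, 0, 0, 0.005], [0, 0, 0, 0, 0, 0, 0.005]],
  ],
)

```text
time_s: 6.15
tool_pos: [0.516, -0.1254, 0.0983]
tool_rot: [-180.0, 0.0, 48.7]
force: [-0.8, 0.3, -1.6]
grip_width: 0.016
grasp_force: 40.0
```

Emit:
play_rows(
  steps=[
    [[0.0062, -0.0032, 0, 0, 0, 0, 0.005], [0.0062, -0.0032, 0, 0, 0, 0, 0.005], [0.0062, -0.0032, 0, 0, 0, 0, 0.005], [0.0062, -0.0032, 0, 0, 0, 0, 0.005], [0.0062, -0.0032, 0, 0, 0, 0, 0.005], [0.0062, -0.0032, 0, 0, 0, 0, 0.005], [0.0062, -0.0032, 0, 0, 0, 0, 0.005], [0.0062, -0.0032, 0, 0, 0, 0, 0.005], [0.0062, -0.0032, 0, 0, 0, 0, 0.005], [0.0062, -0.0032, 0, 0, 0, 0, 0.005], [0, 0, 0, 0, 0, 0, 0.005], [0, 0, 0, 0, 0, 0, 0.005]],
  ],
)

```text
time_s: 7.35
tool_pos: [0.533, -0.0566, 0.0986]
tool_rot: [-179.9, -0.0, 48.8]
force: [0.5, 0.4, -1.8]
grip_width: 0.0158
grasp_force: 40.0
```

Run:
```python
from h import *
o=get_obs();print(o['tool_pos'],o['tool_rot'],o['force'],o['wrist_torque'])
d=o['tool_pos'][:2]-[.516,-.1254]; u=np.array([.2466,.9691]); print(d@u, d@[.9691,-.2466])
f,K,V=cam('scene')
cv2.imwrite('pics/s2.png',cv2.resize(f[170:350,170:400,::-1],None,fx=3,fy=3,interpolation=2))
```

```text
[ 0.5329845  -0.05658007  0.09863352] [-1.79943311e+02 -3.95724036e-02  4.87967655e+01] [ 0.52950668  0.35961299 -1.82466692] [-0.03371795 -0.03718955  0.01509697]
0.0708817702373196 -0.0005113131527889451
```

View pics/s2.png

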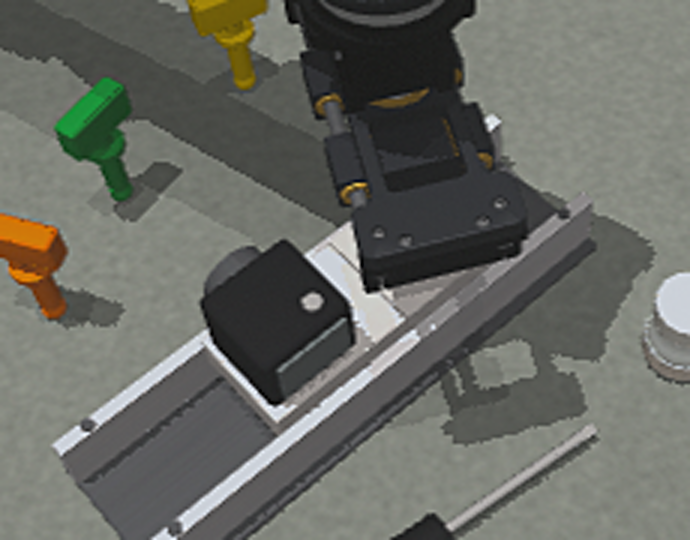

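The sled followed the pin, and the camera is clear of the gripper. I'll move to the visible hole at about 76 mm and feel downwards.

Emit:
play_rows(
  steps=[
    [[0.0025, -0.001, 0, 0, 0, 0, 0.005], [0.0025, -0.001, 0, 0, 0, 0, 0.005], [0, 0, 0.001, 0, 0, 0, 0.005], [0, 0, 0.001, 0, 0, 0, 0.005], [0, 0, 0.001, 0, 0, 0, 0.005], [0, 0, 0.001, 0, 0, 0, 0.005], [0, 0, 0.001, 0, 0, 0, 0.005], [0, 0, 0.0005, 0, 0, 0, 0.005], [0, 0, 0.0005, 0, 0, 0, 0.005], [0, 0, 0, 0, 0, 0, 0.005]],
  ],
)

```text
time_s: 8.4
tool_pos: [0.5348, -0.0528, 0.0924]
tool_rot: [180.0, 0.0, 48.7]
force: [-0.7, -1.5, -1.1]
grip_width: 0.0157
grasp_force: 40.0
```

Emit:
play_rows(
  steps=[
    [[0, 0, 0.0005, 0, 0, 0, 0.005], [0, 0, 0.0005, 0, 0, 0, 0.005], [0, 0, 0.0005, 0, 0, 0, 0.005], [0, 0, 0, 0, 0, 0, 0.005]],
  ],
)

```text
time_s: 8.8
tool_pos: [0.5349, -0.0527, 0.091]
tool_rot: [180.0, -0.0, 48.7]
force: [-0.6, -1.4, 0.1]
grip_width: 0.0159
grasp_force: 40.0
```

Emit:
play_rows(
  steps=[
    [[0.0005, -0.0003, 0, 0, 0, 0, 0.005], [0, 0, 0.001, 0, 0, 0, 0.005], [0, 0, 0.001, 0, 0, 0, 0.005], [0, 0, 0.001, 0, 0, 0, 0.005], [0, 0, 0, 0, 0, 0, 0.005]],
  ],
)

```text
time_s: 9.3
tool_pos: [0.5348, -0.0521, 0.0877]
tool_rot: [-180.0, 0.0, 48.8]
force: [0.1, -1.8, -2.1]
grip_width: 0.0155
grasp_force: 40.0
```

The pin is in the socket, 6 mm below the floor with no resistance. I'll continue to about 9 mm above home (tool z 0.0786).

Emit:
play_rows(
  steps=[
    [[0, 0, 0.002, 0, 0, 0, 0.005], [0, 0, 0.002, 0, 0, 0, 0.005], [0, 0, 0.002, 0, 0, 0, 0.005], [0, 0, 0.002, 0, 0, 0, 0.005], [0, 0, 0, 0, 0, 0, 0.005]],
  ],
)

```text
time_s: 9.8
tool_pos: [0.5351, -0.0521, 0.0802]
tool_rot: [180.0, -0.0, 48.7]
force: [0.6, -2.5, 0.6]
grip_width: 0.016
grasp_force: 40.0
```

Emit:
play_rows(
  steps=[
    [[0, 0, 0.001, 0, 0, 0, 0.005], [0, 0, 0.001, 0, 0, 0, 0.005], [0, 0, 0.001, 0, 0, 0, 0.005], [0, 0, 0.001, 0, 0, 0, 0.005], [0, 0, 0, 0, 0, 0, 0.005]],
  ],
)

```text
time_s: 10.3
tool_pos: [0.5347, -0.052, 0.0756]
tool_rot: [-180.0, 0.0, 48.7]
force: [-0.1, -1.9, -2.1]
grip_width: 0.016
grasp_force: 40.0
```

Emit:
play_rows(
  steps=[
    [[0, 0, 0.001, 0, 0, 0, 0.005], [0, 0, 0.001, 0, 0, 0, 0.005], [0, 0, 0, 0, 0, 0, 0.005]],
  ],
)

```text
time_s: 10.6
tool_pos: [0.5347, -0.052, 0.0734]
tool_rot: [-180.0, 0.0, 48.8]
force: [1.5, -2.1, -3.6]
grip_width: 0.0155
grasp_force: 40.0
```

Emit:
play_rows(
  steps=[
    [[0, 0, 0.001, 0, 0, 0, 0.005], [0, 0, 0.001, 0, 0, 0, 0.005], [0, 0, 0, 0, 0, 0, 0.005]],
  ],
)

```text
time_s: 10.9
tool_pos: [0.5345, -0.0521, 0.0712]
tool_rot: [-180.0, 0.0, 48.8]
force: [2.4, -2.4, -8.5]
grip_width: 0.0154
grasp_force: 40.0
```

Emit:
play_rows(
  steps=[
    [[0, 0, 0.001, 0, 0, 0, 0.005], [0, 0, 0.0006, 0, 0, 0, 0.005], [0, 0, 0, 0, 0, 0, 0.005], [0, 0, 0, 0, 0, 0, 0.005]],
  ],
)

```text
time_s: 11.3
tool_pos: [0.5348, -0.052, 0.0702]
tool_rot: [-180.0, 0.0, 48.8]
force: [0.8, -1.3, -6.6]
grip_width: 0.0155
grasp_force: 40.0
```

Emit:
play_rows(
  steps=[
    [[0, 0, 0.0006, 0, 0, 0, 0.005], [0, 0, 0, 0, 0, 0, 0.005], [0, 0, 0, 0, 0, 0, 0.005]],
  ],
)

```text
time_s: 11.6
tool_pos: [0.5349, -0.0521, 0.07]
tool_rot: [180.0, 0.0, 48.8]
force: [1.1, -1.4, -3.5]
grip_width: 0.016
grasp_force: 40.0
```

Seated: the tool stopped at z 0.0700 although commanded lower, the balls have drawn the pin down and the load is falling. I'll release and back off upwards.

Emit:
play_rows(
  steps=[
    [[0, 0, 0, 0, 0, 0, 0.06], [0, 0, 0, 0, 0, 0, 0.06], [0, 0, 0, 0, 0, 0, 0.06], [0, 0, 0, 0, 0, 0, 0.06], [0, 0, 0, 0, 0, 0, 0.06], [0, 0, -0.02, 0, 0, 0, 0.06], [0, 0, -0.03, 0, 0, 0, 0.06], [0, 0, -0.04, 0, 0, 0, 0.06], [-0.05, 0, -0.03, 0, 0, 0, 0.06], [-0.05, 0, 0, 0, 0, 0, 0.06], [-0.05, 0, 0, 0, 0, 0, 0.06], [-0.05, 0, 0, 0, 0, 0, 0.06]],
  ],
)

```text
time_s: 12.8
tool_pos: [0.4065, -0.1983, 0.1861]
tool_rot: [179.9, 0.0, 48.8]
force: [0.5, -1.2, 1.1]
grip_width: 0.0596
grasp_force: 0.0
```

Run:
```python
from h import *
print(get_obs()['tool_pos'],get_obs()['grip_width'])
ims={n:cam(n) for n in ['scene','top']}
g={}
for n,h in(('scene',(.535,-.052,.086)),('top',(.535,-.052,.086))):
    f,K,V=ims[n]; c=proj(K,V,h); m=np.zeros(f.shape[:2],'uint8'); m[int(c[1])-18:int(c[1])+18,int(c[0])-20:int(c[0])+20]=1
    m&=(f.max(2)<60).astype('uint8'); k,l,st,ce=cv2.connectedComponentsWithStats(m); i=1+np.argmax(st[1:,4]); print(n,c,st[i],ce[i]); g[n]=ce[i]
(o1,d1),(o2,d2)=ray(*ims['scene'][1:],*g['scene']),ray(*ims['top'][1:],*g['top'])
s=np.linalg.lstsq(np.c_[d1,-d2],o2-o1,rcond=None)[0]; print('tri',o1+s[0]*d1,o2+s[1]*d2)
a=cv2.resize(ims['scene'][0][190:330,210:390,::-1],(560,436),interpolation=2); cv2.imwrite('pics/s3.png',a)
```

```text
[ 0.4065245  -0.19829991  0.18612311] 0.05958385909239893
scene [307.4567802  240.81914255] [293 231  29  21 415] [306.85301205 241.30361446]
top [340.15745776 254.28508841] [330 244  20  21 178] [339.52247191 254.12359551]
tri [ 0.53378988 -0.05211787  0.08371221] [ 0.53538153 -0.05083083  0.08374549]
```

View pics/s3.png

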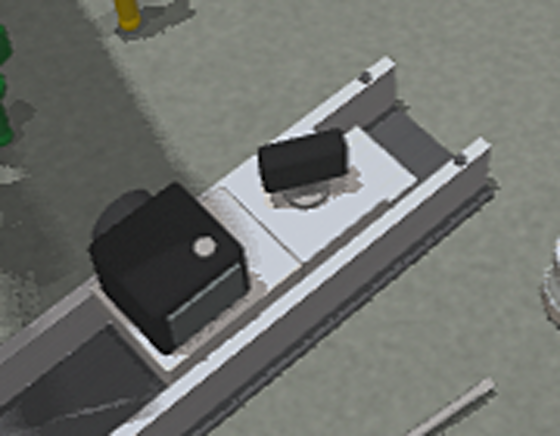

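The picture shows the pin upright in the sled at crop (303,160), its flange on the sled top, and the camera sled moved along. The handle is at its home height, and the gripper is clear of everything.

```bash
python3 -c "
from cell import *
print(sign_off())"
```

```text
the job is handed in; nothing more can be done
None
```

The job is handed in: the pin is home in the working socket, about 76 mm along the rail, and released; the highest wrist force I read was about 9 N, and I kept clear of the screwdriver, lens and jar. The verdict was not shown.

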